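# Ready the portioning scale for a dessert cup

### The arm

A 6-joint arm with a two-finger parallel gripper is mounted at the origin on the work surface. World frame = base frame: x ahead of the robot, y to its left, z up, the work surface at z = 0. Lengths are in m, angles in rad, forces in N, time in s.
With the tool pointing down it reaches from about 0.15 to 0.775 m from the base axis. Payload 6.1 kg.
Tool frame: the origin (TCP) lies between the finger pads; the fingertips stand 17 mm ahead of it and the grasp point (between the pads) lies 2 mm behind it (arm.finger_overhang is the distance from the TCP to the fingertips, in m); z points along the fingers, x is the direction in which the jaws open and shut, and the axes are right-handed (so a half turn about z gives the same grasp; the last joint's range is limited). The gripper opens to 85 mm and grips with 20 to 120 N. Pads are 22 mm wide; open, the fingers measure 114 mm over their backs; the gripper's body (76 mm by 85 mm) begins 54 mm behind the grasp point. The pads swing forward as they close: fully open they stand 13 mm farther back than shut.
Start: joints at [1.223, 0.126, -0.04, 1.405, 0, 1.571], TCP at [0.179, 0.494, 0.248] pointing down, gripper open.
Joint ranges: [-2.72, 2.72], [-0.95, 1.95], [-1.27, 1.35], [-1.78, 2.02], [-1.46, 1.47], [-3.14, 3.14]. Speed limits (rad/s): [2.39, 2.39, 3.01, 3.14, 3.14, 3.14].

### API

Orientations are given as a rotation vector (axis times angle).
In Python, from station import arm gives the robot as it stands. The module is installed in compiled form; this text tells all that it offers.
- The arm moves only by the tool arm_command, never from a script. Its argument "targets" is text: rows parted by semicolons, each of 7 numbers parted by spaces: the shift along the tool's x, y, z in units of 300 mm (1.0 is 300 mm), then the turn, a rotation vector about the tool's x, y, z in units of 180 degrees (1.0 is 180 degrees), then the opening, from -1 (shut) to 1 (fully open), so that 0 is half open. A call has 1 to 12 rows; each row shifts and turns the commanded pose from where the row before left it, along the tool's axes as they then stand; what a row does not reach is not made up. A row lasts 1/10 s, in which the tool goes at most 50 mm and 8.59 degrees, less where a joint would pass 70% of its speed; a pose out of reach is approached as far as the arm can. A call with a number of a shift or a turn outside -1 to 1 is refused whole. A call with a gripper value outside its range is refused whole. The fingers move at their own pace and stop on an object; "newtons" is the grip in N (left out, the last holds). Time passes only in rows, so rows that do not move let the fingers close. It gives the time, the measured TCP pose, the force and the opening at its end, in the units of the state.
- arm.observe(): the state, without advancing time (a new reading comes with each control period).
- arm.read_camera(name): name is "scene" or "top"; returns the picture (420x560x3 uint8, red, green, blue); there is no depth.
- arm.calibration(name): a dict with "fx", "fy", "cx", "cy" (pixels), "rvec" (rotation vector, rad) and "tvec" (3), from world to camera coordinates, as OpenCV has them. Camera axes: x right, y down, z forward; pixel columns grow to the right and rows downward; lengths in m; the calibration is good to about 2 mm. A picture is of the moment at which its call begins. calibration takes no time and is no camera call.
- arm.job_done(): hands the job in, once; it reports no verdict.
The state is a dict: "clock": time; "q": joint angles; "qd": joint speeds; "effort": joint torques, N m; "tool_pos": TCP position; "tcp_rot": TCP orientation; "force": force on the tool from outside, world axes, zero at the start; "ft_torque": the same for the moment, N m; "width": opening from 0.0 (shut) to 1.0 (fully open).
Only numpy, scipy, OpenCV 4.12 (cv2) and the standard library are available. Lean on these libraries where they do the work, as an engineer would, in place of code of your own. Each camera call takes 0.05 s, during which the arm holds its last target. There are 200 camera calls.

### The job

The portioning scale is on standby with an empty dessert cup on its pan: with the fingertips, hold its standby key down for two seconds to wake it, then press the tare key to take off the cup's weight, then press the middle one of the three preset keys to call up the portion, letting each key come up before the next. Press no other key and do not touch the pan or the cup, which would spoil the weighing. Leave the things round the scale where they are, and finish with all keys up.

Things in the scene. Friction and masses are not known exactly. Their poses are not given: they have to be found in the camera images.
- scale: Bench portioning scale, 300 mm wide (y), 370 mm deep (x), white case, standing firmly on rubber feet. Origin: centre of its footprint on the work surface; x points to its back, y to its left end as seen by the operator in front (robot's side). Its front 130 mm is a grey console sloping up to the back at 15 degrees, from 55 to 90 mm high, with a dark display upper left and six black keys; behind it is the pan.
- pan: Stainless weighing pan of the scale, 225 mm deep (x) by 286 mm wide (y), flat, top face 108 mm above the work surface and 12 mm above this origin, which is at the centre of the pan's underside. Its front edge lies about 110 mm behind the row of keys. Not to be touched.
- key_standby_top (a point): Standby key: the round key, 26 mm across, at the left end of the lower row (y = +118 mm on the scale), marked with an open ring and a stroke. Point: centre of its top face, moves with it; z is the console's outward normal, x points up the slope, y to the left. All keys stand 9 mm proud (4 mm when down). The row of five has its tops 73 mm above the work surface, 154 mm in front of the scale's origin.
- key_tare_top (a point): Tare key: the wide key, 50 mm (y) by 26 mm, at the right end of the row (y = -90 mm on the scale), marked with two strokes and a bar between. Laid out like the standby key's point.
- key_preset1_top (a point): Left preset key: 26 mm square, marked with one dot, second in the row (y = +66 mm). Centre of its top face. Not to be pressed.
- key_preset2_top (a point): Middle preset key: 26 mm square, marked with two dots, third in the row (y = +24 mm), 42 mm from its neighbours, centre to centre. Centre of its top face, laid out like the standby key's point.
- key_preset3_top (a point): Right preset key: 26 mm square, marked with three dots, fourth in the row (y = -18 mm). Centre of its top face. Not to be pressed.
- key_zero_top (a point): Zero key: slim, 36 mm (y) by 14 mm, to the right of the display, 67 mm up the slope from the tare key. Centre of its top face. Not to be pressed.
- key_standby (a joint): Travel of this key: 0 = up, 0.005 m = fully down, along the inward normal of the console. It is sprung: about 1.5 N to start it, about 5 N to bottom it, and it comes up by itself when let go. It counts as pressed beyond about 0.003.
- key_tare (a joint): As key_standby, for the tare key.
- key_preset1 (a joint): As key_standby, for the left preset key.
- key_preset2 (a joint): As key_standby, for the middle preset key.
- key_preset3 (a joint): As key_standby, for the right preset key.
- key_zero (a joint): As key_standby, for the zero key.
- cup_mid (a point): Empty clear plastic dessert cup standing loose on the pan, 78 mm across the rim, 100 mm high. Point: its centre, half-way up; z is its upright axis. Not to be touched.
- stack_mid (a point): Upright stack of nested clear cups, 78 mm across, 155 mm high, loose on the work surface to one side of the scale. Point: its centre, half-way up. Leave alone.
- tub_mid (a point): White tub with lid, 110 mm across, 108 mm high, loose on the work surface to one side of the scale. Point: its centre, half-way up. Leave alone.
- spatula: Spatula with black handle, 240 mm long, under 30 mm high, lying loose across the front of the scale on the work surface. Origin: middle of its underside. Leave alone.
Mind the look-alikes: they are no part of the job. Leave any black, turquoise or yellow look-alike of the part that bears tub_mid alone.

How it is judged:
By the outcome, as a careful person would: the job done as asked, in the order asked, and still so for the second after the job is handed in, with the robot touching nothing.
It also fails if it takes over 56 s, if anything falls off the work surface, if the arm or the gripper's body presses on something with over 40 N, if the wrist force passes 120 N, or if a joint passes its speed limit or range.

## Working session

There is one attempt and no reset: what is moved stays moved. The work goes in short steps, Python scripts to look and compute and a tool call to move; the robot and the scene stay as the last step left them, time stands still between calls to the robot, and variables do not carry over. Pictures are saved under pics/ and viewed, about 8 in all and at most 12, crops included, and the job is handed in when it is done.

Besides the shell and the picture viewer there is one more tool, called after "Request:" as name(argument=value, ...) on one line, values as JSON. arm_command: Moves the arm, as the interface text tells. Its arguments: {"type":"object","properties":{"targets":{"type":"string"},"newtons":{"type":"number"}},"required":["targets"]}

```bash
mkdir -p pics
python3 - <<'E'
from station import arm
import cv2
for n in("scene","top"):
    cv2.imwrite(f"pics/{n}0.png",arm.read_camera(n)[:,:,::-1]); print(n,arm.calibration(n))
print(arm.observe(),arm.finger_overhang)
E
```

```text
scene {'fx': 391.81181624882873, 'fy': 391.81181624882873, 'cx': 280.5940932379665, 'cy': 214.5904711819476, 'rvec': array([ 1.06620416,  2.3923075 , -1.06792283]), 'tvec': array([ 0.3317214 , -0.20721932,  1.28616754])}
top {'fx': 392.1595175633577, 'fy': 392.1595175633577, 'cx': 281.6803147697197, 'cy': 210.56454003862868, 'rvec': array([ 2.15660455, -2.11531617,  0.15682274]), 'tvec': array([0.05996543, 0.56249622, 1.00130244])}
{'clock': 0.1, 'q': array([ 1.22293364e+00,  1.26313110e-01, -4.04880603e-02,  1.40538789e+00,
       -2.27556301e-05,  1.57080195e+00]), 'qd': array([ 8.24359834e-04,  1.48261551e-05,  2.71571852e-03, -7.77525555e-05,
       -5.54107448e-04,  2.49546215e-04]), 'effort': array([ 1.39005570e-03, -4.36907101e+01,  3.53602695e+01,  1.37759338e-02,
       -9.13379904e-05, -6.68456352e-06]), 'tool_pos': array([0.17885959, 0.49323985, 0.24761844]), 'tcp_rot': array([ 2.57169229e+00,  1.80301416e+00, -1.77031442e-03]), 'force': array([-0.04968013, -0.35506644, -0.0767315 ]), 'ft_torque': array([0.01080057, 0.01654797, 0.05003651]), 'width': 0.9998811930255873} 0.017
```

View pics/scene0.png

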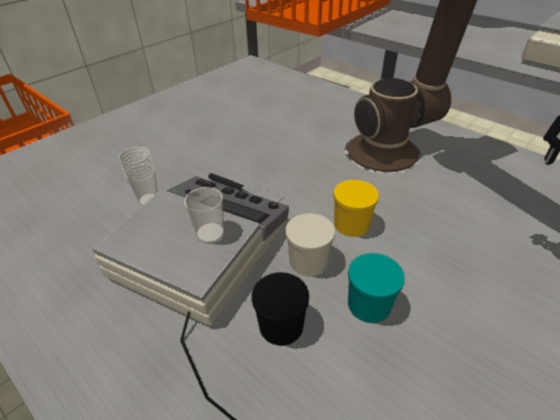

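View pics/top0.png

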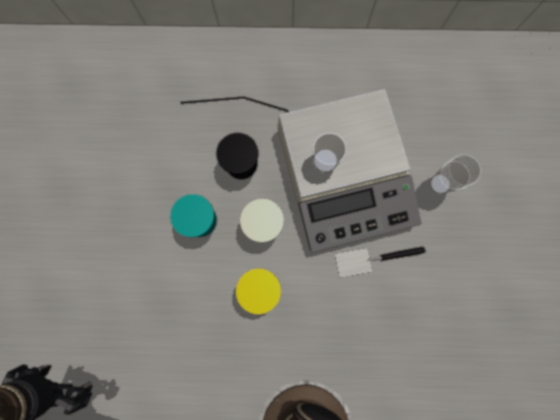

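The top view shows the scale, turned slightly. The key row is at about (320,238) standby, (340,233), (356,229), (372,225) presets and (398,218) tare, with zero at (390,194). The white tub is at (262,221) and the look-alikes are black, turquoise and yellow. The cup stack is at (460,172) and the spatula at (380,258). I'll enlarge the keys in both views.

Run:
```python
import cv2,numpy as np
a=cv2.imread("pics/top0.png")[170:260,290:430]; b=cv2.imread("pics/scene0.png")[165:235,160:300]
a=cv2.resize(a,None,fx=5,fy=5,interpolation=2)[:,:,:][:450]; b=cv2.resize(b,None,fx=5,fy=5,interpolation=2)
cv2.imwrite("pics/ca.png",a);cv2.imwrite("pics/cb.png",b)
```

```text
(no output)
```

View pics/ca.png

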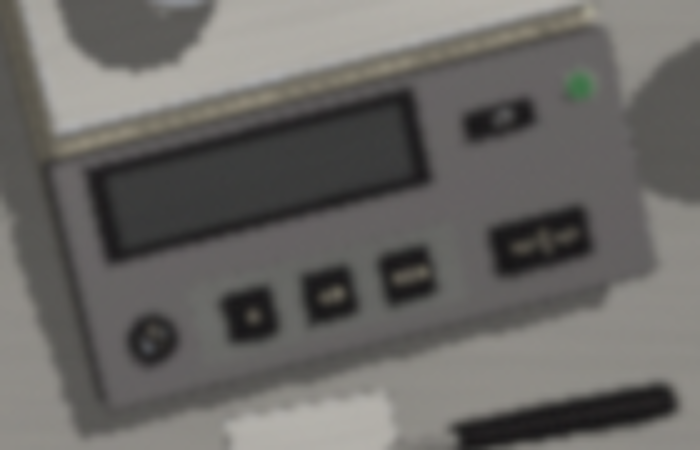

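View pics/cb.png

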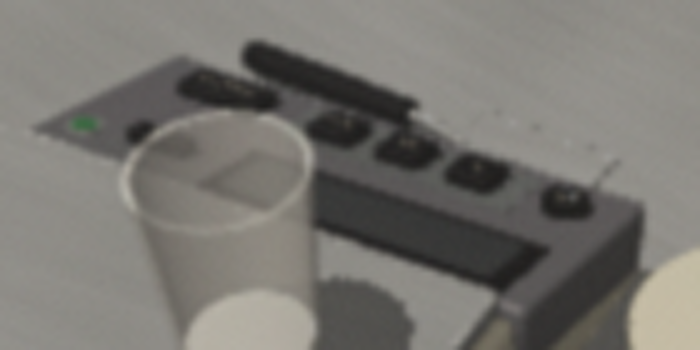

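```bash
cat > h.py <<'E'
import numpy as np,cv2
from scipy.optimize import least_squares
from scipy.spatial.transform import Rotation as R
from station import arm
Y=dict(standby=.118,p1=.066,p2=.024,p3=-.018,tare=-.090)
def proj(n,P):
    c=arm.calibration(n);K=np.array([[c['fx'],0,c['cx']],[0,c['fy'],c['cy']],[0,0,1.]])
    return cv2.projectPoints(np.array(P,float).reshape(-1,3),c['rvec'],c['tvec'],K,None)[0].reshape(-1,2)
def tool(yaw,jaw):  # tool z = inward console normal; jaw: extra turn
    s=R.from_euler('z',yaw)*R.from_euler('y',-np.radians(15))
    return s*R.from_euler('x',np.pi)*R.from_euler('z',jaw)
E
python3 - <<'E'
from h import *
ta=np.array([(153,338),(250,315),(330,294),(408,274),(542,242)])/5+[290,170]-.4
sc=np.array([(568,200),(477,170),(408,148),(341,125),(228,86)])/5+[160,165]-.4
ys=np.array(list(Y.values()))
def pts(p):
    c,s=np.cos(p[3]),np.sin(p[3]); x=-.154
    return np.c_[p[0]+c*x-s*ys,p[1]+s*x+c*ys,0*ys+p[2]]
f=lambda p:np.r_[proj('top',pts(p))-ta,proj('scene',pts(p))-sc].ravel()
r=least_squares(f,[.6,-.1,.073,.2]); print(r.x,np.round(f(r.x).reshape(-1,2),2).tolist())
for k,P in zip(Y,pts(r.x)): print(k,P.round(4))
p=r.x.copy()
r2=least_squares(lambda q:f([q[0],q[1],.073,q[2]]),[p[0],p[1],p[3]]);print('z fixed',r2.x,r2.cost,r.cost)
o=arm.observe();Rc=R.from_rotvec(o['tcp_rot']);print(Rc.as_matrix().round(2).tolist())
for j in np.arange(4)*np.pi/2:
    T=tool(p[3],j);print(j,T.as_rotvec().round(3),'rel turn/180deg',((Rc.inv()*T).as_rotvec()/np.pi).round(3))
print('rel pos world',pts(p)[0]-o['tool_pos'])
E
```

```text
[ 0.6681686  -0.10291941  0.07187752  0.26086413] [[-0.4, 0.24], [-0.2, 0.01], [-0.41, 0.31], [-0.26, 0.42], [-0.16, 0.18], [-0.63, -0.21], [-0.23, -0.07], [-0.34, -0.26], [-0.46, -0.11], [-0.16, 0.35]]
standby [ 0.4889 -0.0286  0.0719]
p1 [ 0.5024 -0.0789  0.0719]
p2 [ 0.5132 -0.1195  0.0719]
p3 [ 0.524  -0.16    0.0719]
tare [ 0.5426 -0.2296  0.0719]
z fixed [ 0.66836162 -0.10256895  0.26049838] 1.135496363064781 0.9401303796188233
[[0.34, 0.94, -0.0], [0.94, -0.34, -0.0], [-0.0, 0.0, -1.0]]
0.0 [-3.055 -0.401 -0.402] rel turn/180deg [-0.04   0.077  0.304]
1.5707963267948966 [-2.32   1.782 -0.235] rel turn/180deg [0.034 0.106 0.8  ]
3.141592653589793 [-0.375  2.857  0.049] rel turn/180deg [-0.091 -0.047 -0.689]
4.71238898038469 [1.807 2.352 0.31 ] rel turn/180deg [-0.081  0.026 -0.193]
rel pos world [ 0.31008519 -0.52187048 -0.17574091]
```

The two-view fit puts the key tops at z = 0.072 (0.073 in the text), with residuals under 0.6 px. Of the five keys in the row, the round key at top-view (320,237) is standby. The wide one at (398,218) is tare, and the square one with two dots at (356,229) is preset 2. The crops confirm all three, so I'm setting out.

Request:
arm_command(targets="-0.082 0.095 0 0 0 0 -1;-0.082 0.095 0 0 0 0 -1;-0.082 0.095 0 0 0 0 -1;-0.082 0.095 0 0 0 0 -1;-0.082 0.095 0 0 0 0 -1;-0.082 0.095 0 0 0 0 -1;-0.082 0.095 0 0 0 0 -1;-0.082 0.095 0 0 0 0 -1", newtons=40)

```text
clock: 0.9
tool_pos: [0.3265, 0.2293, 0.2481]
tcp_rot: [2.572, 1.804, -0.0]
force: [1.1, -0.4, -0.1]
width: -0.003
```

Request:
arm_command(targets="-0.082 0.095 0 0 0 0 -1;-0.082 0.095 0 0 0 0 -1;-0.082 0.095 0 0 0 0 -1;-0.082 0.095 0 0 0 0 -1;-0.082 0.095 0 0 0 0 -1;-0.082 0.095 0 0 0 0 -1;-0.082 0.095 0 0 0 0 -1;-0.082 0.095 0 0 0 0 -1;0 0 0 0 0 0 -1")

```text
clock: 1.8
tool_pos: [0.4749, -0.035, 0.2473]
tcp_rot: [2.576, 1.798, -0.002]
force: [0.3, -0.2, 0.1]
width: -0.002
```

Request:
arm_command(targets="0 0 0 -0.005 0.0096 0.038 -1;0 0 0 -0.005 0.0096 0.038 -1;0 0 0 -0.005 0.0096 0.038 -1;0 0 0 -0.005 0.0096 0.038 -1;0 0 0 -0.005 0.0096 0.038 -1;0 0 0 -0.005 0.0096 0.038 -1;0 0 0 -0.005 0.0096 0.038 -1;0 0 0 -0.005 0.0096 0.038 -1;0 0 0 0 0 0 -1;0 0 0 0 0 0 -1")

```text
clock: 2.8
tool_pos: [0.473, -0.0315, 0.2483]
tcp_rot: [-3.054, -0.408, -0.401]
force: [-0.1, 0.0, 0.0]
width: -0.001
```

```bash
cat >> h.py <<'E'
yaw=.2607; Z=.0722
K={k:np.array([.6683-.154*np.cos(yaw)-np.sin(yaw)*y,-.1028-.154*np.sin(yaw)+np.cos(yaw)*y,Z]) for k,y in Y.items()}
def to(k,gap):
    o=arm.observe();T=tool(yaw,0);Rc=R.from_rotvec(o['tcp_rot'])
    g=K[k]-T.apply([0,0,1])*(.017+gap)
    print(k,'shift/300',(Rc.inv().apply(g-o['tool_pos'])/.3).round(4),'turn',((Rc.inv()*T).as_rotvec()/np.pi).round(4),'force tool',Rc.inv().apply(o['force']).round(2),o['clock'])
E
python3 -c "
from h import *
to('standby',.02);to('standby',0)"
```

```text
standby shift/300 [-0.0989  0.0042  0.4577] turn [-0.0003  0.0002  0.0015] force tool [-0.07 -0.06 -0.03] 2.8
standby shift/300 [-0.0989  0.0043  0.5244] turn [-0.0003  0.0002  0.0015] force tool [-0.07 -0.06 -0.03] 2.8
```

Request:
arm_command(targets="-0.025 0.001 0.115 0 0 0 -1;-0.025 0.001 0.115 0 0 0 -1;-0.025 0.001 0.115 0 0 0 -1;-0.024 0.001 0.112 0 0 0.0015 -1;0 0 0 0 0 0 -1;0 0 0 0 0 0 -1;0 0 0 0 0 0 -1")

```text
clock: 3.5
tool_pos: [0.4818, -0.0314, 0.1104]
tcp_rot: [-3.055, -0.397, -0.406]
force: [-0.1, 0.2, 0.2]
width: 0.003
```

Run:
```python
from h import *
to('standby',0)
for n,(x,y) in dict(top=(270,140),scene=(150,100)).items():
    im=arm.read_camera(n)[y:y+150,x:x+160,::-1]
    cv2.imwrite(f"pics/{n}1.png",cv2.resize(im,None,fx=4 if n=='top' else 4,fy=4,interpolation=2))
a=cv2.imread('pics/top1.png');b=cv2.imread('pics/scene1.png')
cv2.imwrite('pics/both1.png',cv2.resize(np.hstack([a,b]),(800,375)))
```

```text
standby shift/300 [-0.008  -0.0031  0.073 ] turn [ 0.0001 -0.0008 -0.0007] force tool [-0.01 -0.2  -0.16] 3.5
```

View pics/both1.png

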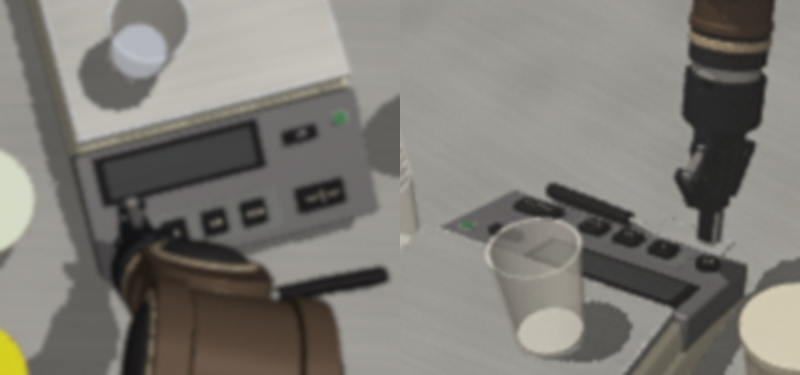

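The right-hand crop of the scene view shows the shut fingertips right above the round standby key, fingertips at (710,240) and key at (708,262). Descending.

Request:
arm_command(targets="-0.004 -0.0015 0.03 0 0 0 -1;-0.004 -0.0015 0.03 0 0 0 -1;0 0 0.006 0 0 0 -1;0 0 0 0 0 0 -1;0 0 0 0 0 0 -1")

```text
clock: 4.1
tool_pos: [0.4825, -0.0296, 0.0882]
tcp_rot: [-3.055, -0.396, -0.401]
force: [-0.9, 0.0, 2.1]
width: -0.001
```

```bash
python3 -c "
from h import *
to('standby',0)"
```

```text
standby shift/300 [0.0078 0.002  0.0008] turn [-0.0002  0.0003 -0.001 ] force tool [-0.34 -0.26 -2.26] 4.1
```

Request:
arm_command(targets="0.004 0.001 0.008 0 0 0 -1;0 0 0.009 0 0 0 -1;0 0 0 0 0 0 -1;0 0 0 0 0 0 -1")

```text
clock: 4.5
tool_pos: [0.4854, -0.0294, 0.0845]
tcp_rot: [-3.055, -0.396, -0.403]
force: [-5.1, 0.3, 9.1]
width: 0.003
```

```bash
python3 -c "
from h import *
to('standby',0)"
```

```text
standby shift/300 [ 0.0017  0.0002 -0.0139] turn [-0.0001 -0.0001 -0.001 ] force tool [ -2.32  -1.59 -10.02] 4.5
```

Bottomed at 10 N. Holding it down.

Request:
arm_command(targets="0 0 0 0 0 0 -1;0 0 0 0 0 0 -1;0 0 0 0 0 0 -1;0 0 0 0 0 0 -1;0 0 0 0 0 0 -1;0 0 0 0 0 0 -1;0 0 0 0 0 0 -1;0 0 0 0 0 0 -1;0 0 0 0 0 0 -1;0 0 0 0 0 0 -1;0 0 0 0 0 0 -1;0 0 0 0 0 0 -1")

```text
clock: 5.7
tool_pos: [0.4854, -0.0294, 0.0845]
tcp_rot: [-3.055, -0.396, -0.403]
force: [-5.8, -0.7, 9.2]
width: 0.004
```

Request:
arm_command(targets="0 0 0 0 0 0 -1;0 0 0 0 0 0 -1;0 0 0 0 0 0 -1;0 0 0 0 0 0 -1;0 0 0 0 0 0 -1;0 0 0 0 0 0 -1;0 0 0 0 0 0 -1;0 0 0 0 0 0 -1;0 0 0 0 0 0 -1;0 0 0 0 0 0 -1;0 0 0 0 0 0 -1")

```text
clock: 6.8
tool_pos: [0.4854, -0.0294, 0.0845]
tcp_rot: [-3.055, -0.396, -0.403]
force: [-5.9, -0.4, 9.3]
width: -0.002
```

Request:
arm_command(targets="0 0 -0.05 0 0 0 -1;0 0 -0.1 0 0 0 -1;0 0 0 0 0 0 -1;0 0 0 0 0 0 -1;0 0 0 0 0 0 -1")

```text
clock: 7.3
tool_pos: [0.4738, -0.0323, 0.1264]
tcp_rot: [-3.055, -0.396, -0.4]
force: [0.0, 0.1, -0.6]
width: -0.0
```

Run:
```python
from h import *
to('tare',.03)
im=arm.read_camera('scene')[100:250,150:310,::-1]
cv2.imwrite("pics/s2.png",cv2.resize(im,None,fx=5,fy=4,interpolation=2))
```

```text
tare shift/300 [0.0063 0.6942 0.0308] turn [-0.0002  0.0003 -0.001 ] force tool [-0.08 -0.1   0.61] 7.3
```

View pics/s2.png

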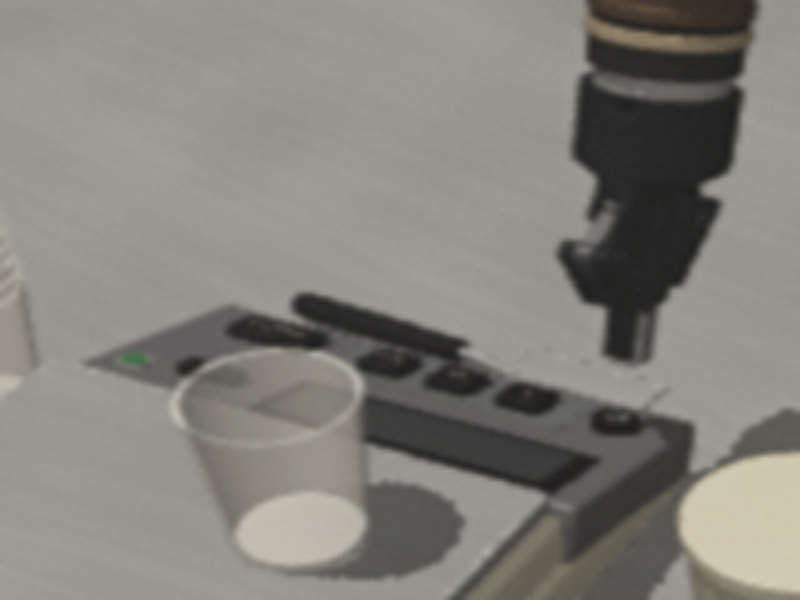

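The key is up again with no contact force. The fingertips are at (630,345) above it and the cup is unmoved. Next is tare.

Request:
arm_command(targets="0.002 0.116 0 0 0 0 -1;0.002 0.116 0 0 0 0 -1;0.002 0.116 0 0 0 0 -1;0 0.116 0 0 0 0 -1;0 0.115 0 0 0 0 -1;0 0.115 0.03 0 0 0 -1;0 0 0 0 0 0 -1;0 0 0 0 0 0 -1;0 0 0 0 0 0 -1")

```text
clock: 8.25
tool_pos: [0.5305, -0.2317, 0.1181]
tcp_rot: [-3.054, -0.396, -0.4]
force: [-0.8, -0.3, -0.1]
width: -0.002
```

```bash
python3 -c "
from h import *
to('tare',0)"
```

```text
tare shift/300 [0.0004 0.0033 0.1017] turn [-0.0006  0.0004 -0.001 ] force tool [-0.9   0.11 -0.12] 8.25
```

Request:
arm_command(targets="0 0.003 0.05 0 0 0 -1;0 0 0.035 0 0 0 -1;0 0 0.01 0 0 0 -1;0 0 0.01 0 0 0 -1;0 0 0.008 0 0 0 -1;0 0 0.002 0 0 0 -1;0 0 0 0 0 0 -1;0 0 0 0 0 0 -1")

```text
clock: 9.05
tool_pos: [0.54, -0.2311, 0.0859]
tcp_rot: [-3.055, -0.396, -0.403]
force: [-1.4, 1.9, 2.7]
width: -0.001
```

```bash
python3 -c "
from h import *
to('tare',0)"
```

```text
tare shift/300 [-0.0021 -0.0032 -0.0098] turn [-0.0001 -0.0002 -0.001 ] force tool [-0.17 -2.17 -2.85] 9.05
```

Request:
arm_command(targets="0 0 0.006 0 0 0 -1;0 0 0.004 0 0 0 -1;0 0 0 0 0 0 -1;0 0 0 0 0 0 -1")

```text
clock: 9.45
tool_pos: [0.5406, -0.2312, 0.0843]
tcp_rot: [-3.056, -0.395, -0.404]
force: [-9.4, 2.9, 15.4]
width: 0.001
```

```bash
python3 -c "
from h import *
to('tare',0)"
```

```text
tare shift/300 [-0.0025 -0.0038 -0.0156] turn [ 0.0001 -0.0003 -0.0011] force tool [ -4.06  -5.16 -17.07] 9.45
```

Tare is bottomed at 17 N. I'll retract and go to the middle preset.

Request:
arm_command(targets="0 0 -0.05 0 0 0 -1;0 0 -0.1 0 0 0 -1;0 0 0 0 0 0 -1;0 0 0 0 0 0 -1;0 0 0 0 0 0 -1;0 -0.09 0 0 0 0 -1;0 -0.1 0 0 0 0 -1;0 -0.1 0 0 0 0 -1;0 -0.09 0 0 0 0 -1;0 0 0 0 0 0 -1;0 0 0 0 0 0 -1;0 0 0 0 0 0 -1")

```text
clock: 10.65
tool_pos: [0.5006, -0.1242, 0.1257]
tcp_rot: [-3.055, -0.395, -0.401]
force: [-0.2, -0.4, 0.5]
width: 0.003
```

Run:
```python
from h import *
to('p2',0)
im=arm.read_camera('scene')[120:240,150:310,::-1]
cv2.imwrite("pics/s3.png",cv2.resize(im,None,fx=5,fy=5,interpolation=2))
```

```text
p2 shift/300 [-0.0024 -0.0048  0.1274] turn [-0.0001  0.0002 -0.0011] force tool [-0.12  0.33 -0.59] 10.65
```

View pics/s3.png

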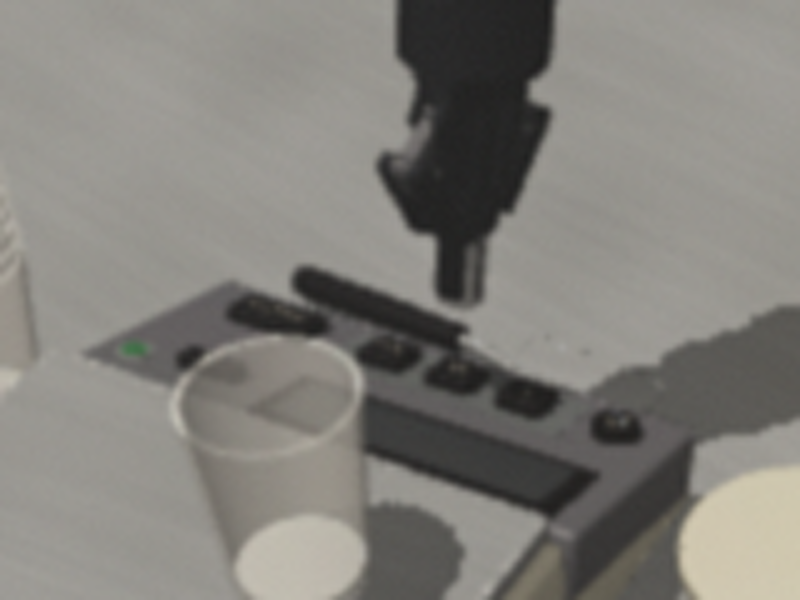

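The fingertips at (460,300) are above the middle preset at (457,370). The tare key at (278,313) is up.

Request:
arm_command(targets="0 -0.004 0.05 0 0 0 -1;0 0 0.06 0 0 0 -1;0 0 0.01 0 0 0 -1;0 0 0.01 0 0 0 -1;0 0 0.01 0 0 0 -1;0 0 0.004 0 0 0 -1;0 0 0 0 0 0 -1;0 0 0 0 0 0 -1")

```text
clock: 11.5
tool_pos: [0.511, -0.1201, 0.085]
tcp_rot: [-3.056, -0.395, -0.403]
force: [-3.6, -2.5, 3.3]
width: -0.002
```

```bash
python3 -c "
from h import *
to('p2',0)"
```

```text
p2 shift/300 [-0.003  -0.0006 -0.0132] turn [ 0.0002 -0.0001 -0.0011] force tool [-3.13  1.51 -4.22] 11.5
```

Request:
arm_command(targets="0 0 0.006 0 0 0 -1;0 0 0 0 0 0 -1;0 0 0 0 0 0 -1;0 0 0 0 0 0 -1")

```text
clock: 11.9
tool_pos: [0.5113, -0.12, 0.0845]
tcp_rot: [-3.056, -0.395, -0.404]
force: [-12.5, -2.6, 16.5]
width: 0.001
```

```bash
python3 -c "
from h import *
to('p2',0)"
```

```text
p2 shift/300 [-0.0037 -0.0006 -0.0151] turn [ 0.0004 -0.0003 -0.0011] force tool [ -8.05  -0.69 -19.28] 11.9
```

Preset 2 is bottomed at 19 N. Retracting well clear.

Request:
arm_command(targets="0 0 -0.05 0 0 0 -1;0 0 -0.1 0 0 0 -1;0 0 -0.12 0 0 0 -1;0 0 -0.12 0 0 0 -1;0 0 0 0 0 0 -1;0 0 0 0 0 0 -1;0 0 0 0 0 0 -1")

```text
clock: 12.6
tool_pos: [0.4818, -0.1271, 0.1945]
tcp_rot: [-3.054, -0.396, -0.4]
force: [-0.5, 0.3, -1.0]
width: 0.001
```

Run:
```python
from h import *
to('p2',0)
im=arm.read_camera('scene')[:,:,::-1];t=arm.read_camera('top')[:,:,::-1]
d=cv2.absdiff(im,cv2.imread('pics/scene0.png')).max(2)[130:330,90:400]; print('changed px',(d>40).sum())
cv2.imwrite("pics/end.png",np.hstack([cv2.resize(im[100:340,90:410],(400,300)),cv2.resize(t[80:320,170:490],(400,300))]))
```

```text
p2 shift/300 [-0.0005  0.0027  0.3652] turn [-0.0005  0.0003 -0.001 ] force tool [-0.68 -0.47  0.88] 12.6
changed px 2129
```

View pics/end.png

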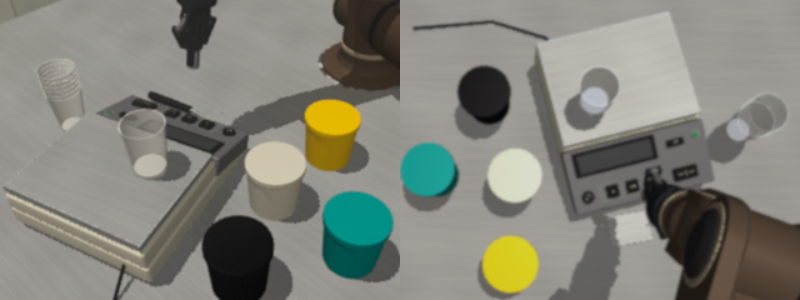

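The arm is clear of everything and all the keys look up. The cup, cup stack, tubs and spatula stand where they were; the changed pixels look like the arm and its shadow. Handing in.

```bash
python3 -c "
from station import arm
print(arm.job_done())"
```

```text
the job is handed in; nothing more can be done
None
```

I pressed the three keys in the order asked and handed the job in at about 12.7 s on the robot's clock. All presses were made with the shut fingertips along the console's normal:

| Key | Force along the tool | Held |
|---|---|---|
| Standby | 10 N | about 2.4 s |
| Tare | 17 N | under 1 s |
| Middle preset | 19 N | under 1 s |

Each reading was well past the 5 N that bottoms a key. Between presses I backed off about 40 mm, and the contact force fell to under 1 N, within the noise.

**Last checks:** the final pictures show the arm clear and the keys up. The cup, stack, tubs and spatula look unmoved. No check failed.

- **Not confirmed:** the display showed no readable change, so waking, tare and preset are known only from the force and depth of the presses. Key travel could not be read directly.
- **Picture comparison:** it found 2129 changed pixels, which I put down by eye to the arm and its shadow.
- **Small disagreements:** the key tops measured 72 mm high against the 73 mm in the text. While pressing, the fingertips were mostly within about 1 mm sideways of the estimated key centres, and about 2 mm off when they first touched the standby key.

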